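# Loosen the part-turned canister lid by its knurled rim

### The arm

A 6-joint arm with a two-finger parallel gripper is mounted at the origin on the work surface. World frame = base frame: x ahead of the robot, y to its left, z up, the work surface at z = 0. Lengths are in m, angles in rad, forces in N, time in s.
With the tool pointing down it reaches from about 0.375 to 0.9 m from the base axis. Payload 3.1 kg.
Tool frame: the origin (TCP) lies between the finger pads; the fingertips stand 19 mm ahead of it and the grasp point (between the pads) is the TCP; z points along the fingers, y is the line along which they close (so a half turn about z gives the same grasp; the last joint's range is limited). The gripper opens to 87 mm and grips with 3 to 60 N. Pads are 19 mm wide; open, the fingers measure 117 mm over their backs; the gripper's body (75 mm by 190 mm) begins 51 mm behind the grasp point.
Start: joints at [-0.178, 0.527, 1.433, -0, 1.181, -0.178], TCP at [0.625, 0, 0.242] pointing down, gripper open.
Joint ranges: [-3.08, 3.08], [-0.75, 2.2], [0.22, 2.44], [-1.43, 4.57], [0, 2.65], [-2.85, 2.85]. Speed limits (rad/s): [2.79, 2.79, 3.14, 3.14, 3.14, 3.14].

### API

Orientations are given as a unit quaternion [x, y, z, w].
In Python, from rig import robot, camera, camera_info, hand_in gives the robot as it stands.
- The arm moves only by the shell command python3 -m handwheel 'ROWS' [FORCE]. ROWS is a JSON object of lists of equal length, an entry for each row: "hand": the opening, from 0 (shut) to 1 (fully open); "translation": the shift along the world's x, y, z in mm, a list of three; "turn": the turn, a rotation vector about the world's x, y, z in rad, a list of three. In form: {"hand": [hand, ...], "translation": [[tx, ty, tz], ...], "turn": [[ax, ay, az], ...]}. A call has 1 to 12 rows; each row is the pose to reach, as a shift and turn from the pose commanded when the call began; what a row does not reach only later rows make up. A row lasts 1/12 s, in which the tool goes at most 41.7 mm and 7.16 degrees, less where a joint would pass 70% of its speed; a pose out of reach is approached as far as the arm can. A call with a gripper value outside its range is refused whole. The fingers move at their own pace and stop on an object; FORCE is the grip in N (left out, the last holds). Time passes only in rows, so rows that repeat a pose let the fingers close. It gives the time, the measured TCP pose, the force, the opening and the grip force at its end, in the units of the state.
- robot.get_obs(): the state, without advancing time (a new reading comes with each control period).
- camera(name): name is "scene" or "side" or "wrist"; returns (picture, depth): 480x640x3 uint8, red, green, blue; 480x640 float32, m along the optical axis (not along the pixel's ray), 0 where there is no reading.
- camera_info(name): a dict with "vertical_fov" (degrees; the focal length in pixels is half the picture's height over the tangent of half this angle, whatever the lens; pixels are square), "cx", "cy" (the principal point, pixels), "world_from_camera" (4x4, takes a point from camera to world coordinates). Camera axes: x right, y down, z forward; pixel columns grow to the right and rows downward; lengths in m; the calibration is good to about 2 mm. A picture is of the moment at which its call begins: read the wrist's pose just before it. camera_info takes no time and is no camera call; for the wrist camera it gives the pose at the moment of the call.
- hand_in(): hands the job in; it is judged then, once.
The state is a dict: "time": time; "q": joint angles; "joint_velocities": joint speeds; "joint_torque": joint torques, N m; "position": TCP position; "tool_rot": TCP orientation; "ft_force": force on the tool from outside, world axes, zero at the start; "moment": the same for the moment, N m; "grip_width": finger opening in m; "grip_force": force on a finger pad.
Only numpy, scipy, OpenCV 4.12 (cv2) and the standard library are available. Lean on these libraries where they do the work, as an engineer would, in place of code of your own. Each camera call takes 0.05 s, during which the arm holds its last target. There are 200 camera calls.

### The job

One frosted canister, the one bolted down in the steel holder, stands with its lid part-way unscrewed: the red mark on the lid is off the red tab on the canister. The lid is too wide to grip: with a fingertip against its knurled rim, roll it loose (anticlockwise seen from above) until its red mark has come round to the red tab for the second time, stop it there in line with the tab, and take the finger away. Do not push, turn or lift the two shut canisters, the three sight glasses, the gasket or the clip.

Things in the scene. Friction and masses are not known exactly. Their poses are not given: they have to be found in the camera images.
- canister: Frosted canister, 94 mm in diameter, held fast in a stainless holder (disc 132 mm across, 6 mm thick, four 40 mm high clips) bolted to the shelf; neither can move. Origin on the canister's axis at the shelf surface; z up along the lid's axis; its x axis points at its red tab. The canister's shoulder is 78 mm above the shelf.
- tab (a point): Outer end of the red tab (12 mm wide, 8 mm high) that sticks out from the canister's wall to 78 mm from the axis, 60 mm above the shelf, its upper face at 64 mm; it is below the lid and does not move.
- lid (a joint): Angle of the lid on its thread, rad, growing anticlockwise from above (loosening). 0 is tight, red mark over the tab; the mark is in line again at 2 pi (first time from the start) and 4 pi (second time). Starts between 3.4 and 4.8. Stiff thread (about 0.07 N m): stays where left, lifts the lid 2.5 mm a turn; not to be taken past 2.5 turns (15.7).
- lid_middle (a point): Middle of the pale blue lid, on its axis. 32 mm high; underside 80 mm, top 112 mm above the shelf when tight, plus 2.5 mm a turn. Knurl: 16 upright round ribs over the whole height, 22.5 degrees apart, 6.4 mm wide; 102.4 mm across rib tips, 94 mm across the grooves. Too wide to grip. Turns with the lid, x axis towards the red mark, which lies midway between two ribs.
- lid_mark (a point): Outer end of the red mark, a stripe 10 mm wide on the lid's top, 46 mm from the axis. Turns with the lid.
- shut_a_middle (a point): Middle (56 mm above the shelf) of a loose, shut canister of the same shape, 112 mm high, 102 mm across the lid, with its lid mark over its red tab: leave alone. It has no steel holder.
- shut_a_tab (a point): End of that canister's red tab, 78 mm from its axis.
- shut_b_middle (a point): Middle (56 mm above the shelf) of the other loose, shut canister, same shape: leave alone.
- shut_b_tab (a point): End of that canister's red tab, 78 mm from its axis.
- gasket_middle (a point): Middle of a black rubber claw gasket lying flat: ring 68 mm outside, 46 mm inside, 12 mm high: leave alone.
- clip_middle (a point): Middle of a stainless bowl clip lying flat, U-shaped, 74 by 52 mm, 10 mm high: leave alone.
- glass_0_middle (a point): Middle (40 mm above the shelf) of a clear sight glass standing upright, an open tube 46 mm in diameter and 80 mm high: leave alone.
- glass_1_middle (a point): Middle (40 mm above the shelf) of a clear sight glass standing upright, an open tube 46 mm in diameter and 80 mm high: leave alone.
- glass_2_middle (a point): Middle (40 mm above the shelf) of a clear sight glass standing upright, an open tube 46 mm in diameter and 80 mm high: leave alone.
Not all that is in view belongs to the job. What is shaped like the canister but orange is not meant.

How it is judged:
On the way, in this order (a step that is already met when the one before it is completed fails the run):
1. a fingertip bears on the lid's knurled rim (contact force between the fingers and lid above 0.3 N).
2. the lid's mark has come round to the tab the first time (value of joint lid above 6.283 rad).
At the end, for the whole second after the job is handed in: The lid stands still with its red mark in line with the tab for the second time (joint 4 pi, 20 degrees either way), and every bystander is within 15 mm of where it stood (value of joint lid between 12.216 and 12.916 rad and velocity of joint lid between -0.1 and 0.1 rad/s and distance of each of shut_a_middle, shut_b_middle, shut_a_tab, shut_b_tab, glass_0_middle, glass_1_middle, glass_2_middle, gasket_middle, clip_middle from where it was at the start of the episode below 0.015 m); the robot touches nothing.
It fails at once if the lid is screwed down instead of loosened (value of joint lid below 2.4 rad).
It fails at once if the lid is taken more than two and a half turns, off its thread (value of joint lid above 15.7 rad).
It fails at once if a bystander is pushed, turned, lifted or carried (distance of any of shut_a_middle, shut_b_middle, shut_a_tab, shut_b_tab, glass_0_middle, glass_1_middle, glass_2_middle, gasket_middle, clip_middle from where it was at the start of the episode above 0.015 m).
It also fails if it takes over 72 s, if anything falls off the work surface, if the arm or the gripper's body presses on something with over 40 N, if the wrist force passes 120 N, or if a joint passes its speed limit or range.

## Working session

There is one attempt and no reset: what is moved stays moved. The work goes in short steps, Python scripts to look and compute and a shell command to move; the robot and the scene stay as the last step left them, time stands still between calls to the robot, and variables do not carry over. Pictures are saved under pics/ and viewed, at most 10 in all, crops included, and the job is handed in when it is done.

```bash
ls; mkdir -p pics
python3 - <<'E'
from rig import robot,camera,camera_info
import cv2,numpy as np
for n in ["scene","side"]:
    p,d=camera(n); cv2.imwrite(f"pics/{n}0.png",p[:,:,::-1]); np.savez(f"{n}0.npz",p=p,d=d)
    i=camera_info(n); print(n,i["vertical_fov"],i["cx"],i["cy"],np.round(i["world_from_camera"],3).tolist())
print(robot.get_obs()["time"])
E
```

```text
pics
scene 53.39012756112646 320.3925768552667 236.91181109289965 [[0.698, 0.539, -0.472, 1.111], [0.716, -0.52, 0.465, -0.591], [0.005, -0.663, -0.749, 0.982], [0.0, 0.0, 0.0, 1.0]]
side 56.76786995923883 322.9225096146655 239.66554807875931 [[0.736, -0.357, 0.575, 0.026], [-0.677, -0.377, 0.632, -0.64], [-0.009, -0.854, -0.519, 0.586], [0.0, 0.0, 0.0, 1.0]]
0.1
```

View pics/scene0.png

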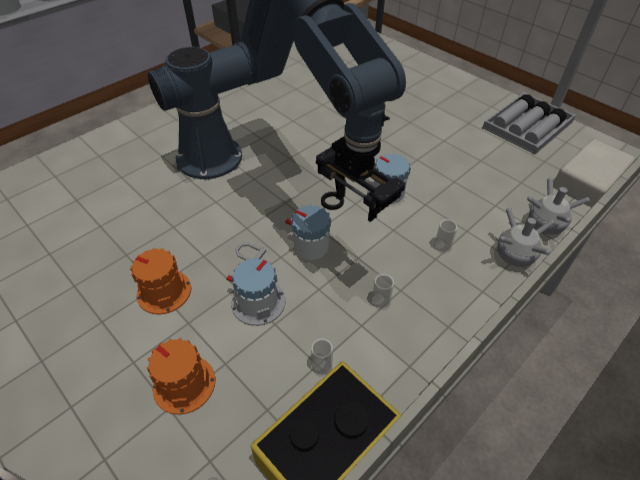

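View pics/side0.png

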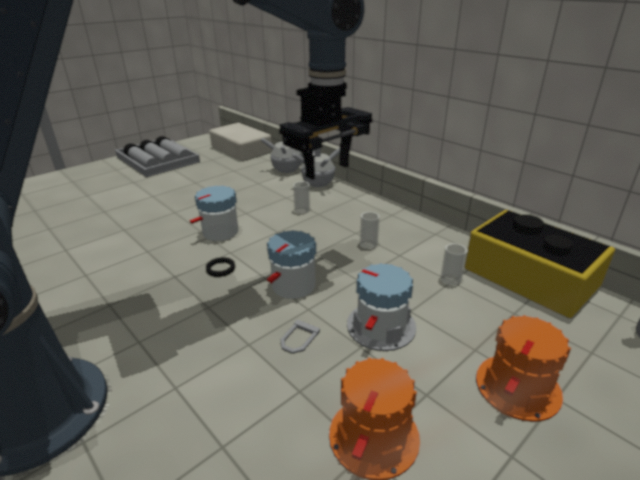

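The scene view shows the target in its disc: lid (255,275), mark (262,266), tab (231,279). In the side view the lid is at (384,283), the mark at (371,272) and the tab at (372,322). The shut canisters are at (311,230) and (395,170) in the scene view. Next I'll measure these.

```bash
cat > h.py <<'E'
import numpy as np,cv2
from rig import robot,camera,camera_info
def rays(n,info=None):
    i=info or camera_info(n); f=240/np.tan(np.radians(i["vertical_fov"])/2); T=np.array(i["world_from_camera"])
    v,u=np.mgrid[:480,:640]; r=np.stack([(u-i["cx"])/f,(v-i["cy"])/f,np.ones_like(u)],-1)
    return r@T[:3,:3].T,T[:3,3]
def cloud(n,d,info=None):
    r,o=rays(n,info); return o+r*d[...,None]
def plane(n,m,z,info=None):
    r,o=rays(n,info); R=r[m]; return o+R*((z-o[2])/R[:,2])[:,None]
def masks(p):
    h=cv2.cvtColor(p,cv2.COLOR_RGB2HSV); H,S,V=[h[...,k].astype(int) for k in range(3)]
    red=((H<5)|(H>174))&(S>150)&(V>70); blue=(H>93)&(H<115)&(S>45)&(V>90)
    return red,blue
def circ(P):
    A=np.c_[2*P[:,:2],np.ones(len(P))]; s=np.linalg.lstsq(A,(P[:,:2]**2).sum(1),rcond=None)[0]
    return s[:2],np.sqrt(s[2]+s[:2]@s[:2])
E
python3 - <<'E'
from h import *
for n in ["scene","side"]:
    z=np.load(f"{n}0.npz"); p,d=z["p"],z["d"]; X=cloud(n,d); red,blue=masks(p)
    for nm,m in [("blue",blue),("red",red)]:
        k,L,st,c=cv2.connectedComponentsWithStats(m.astype(np.uint8))
        for j in range(1,k):
            if st[j,4]<(150 if nm=="blue" else 12): continue
            q=L==j; P=X[q&(d>0)]; s=""
            if nm=="blue":
                T=P[(P[:,2]>.108)&(P[:,2]<.121)]
                if len(T)>50:
                    e,r=cv2.minEnclosingCircle(T[:,:2].astype(np.float32)); s=f"top n{len(T)} z{np.median(T[:,2]):.4f} c{np.round(e,4)} r{r:.4f}"
            print(n,nm,st[j].tolist(),np.round(c[j]),np.round(np.median(P,0),4),s)
o=robot.get_obs(); print(o["position"],o["tool_rot"],o["grip_width"],o["ft_force"])
E
```

```text
scene blue [375, 154, 35, 23, 539] [393. 165.] [0.5133 0.2808 0.1138] top n536 z0.1138 c[0.5093 0.2841] r0.0500
scene blue [292, 205, 30, 28, 335] [304. 217.] [ 0.4856 -0.0424  0.1138] top n333 z0.1138 c[ 0.4985 -0.0278] r0.0470
scene blue [232, 258, 44, 36, 1062] [253. 276.] [ 0.5447 -0.2448  0.1154] top n1055 z0.1154 c[ 0.5413 -0.2422] r0.0504
scene red [380, 157, 9, 5, 18] [384. 159.] [0.4766 0.2854 0.1146] 
scene red [295, 211, 11, 6, 27] [300. 213.] [ 0.4707 -0.0329  0.1152] 
scene red [285, 219, 6, 5, 19] [288. 221.] [ 0.4327 -0.0435  0.0653] 
scene red [136, 257, 12, 6, 37] [141. 260.] [ 0.3271 -0.4004  0.1155] 
scene red [257, 260, 9, 10, 36] [261. 265.] [ 0.5314 -0.2117  0.1161] 
scene red [227, 276, 5, 5, 21] [229. 278.] [ 0.4753 -0.2689  0.0649] 
scene red [156, 345, 13, 12, 67] [162. 351.] [ 0.5632 -0.4922  0.115 ] 
side blue [196, 187, 39, 17, 444] [216. 194.] [0.5063 0.2721 0.1128] top n433 z0.1128 c[0.5052 0.2804] r0.0492
side blue [268, 234, 47, 23, 514] [290. 246.] [ 0.4854 -0.0441  0.1129] top n506 z0.1129 c[ 0.495 -0.028] r0.0475
side blue [358, 264, 54, 34, 1264] 
[... 184 characters left out ...]
. 248.] [ 0.4669 -0.0332  0.1147] 
side red [363, 270, 13, 6, 21] [369. 272.] [ 0.5293 -0.2104  0.1165] 
side red [268, 273, 12, 9, 63] [273. 277.] [ 0.4357 -0.0421  0.0643] 
side red [366, 316, 11, 13, 88] [371. 322.] [ 0.4776 -0.2651  0.065 ] 
side red [522, 341, 11, 13, 81] [527. 347.] [ 0.5602 -0.4915  0.1143] 
side red [505, 377, 14, 16, 134] [512. 384.] [ 0.528  -0.4966  0.0651] 
side red [364, 392, 13, 19, 118] [370. 401.] [ 0.3228 -0.3999  0.1144] 
side red [353, 435, 15, 23, 213] [360. 446.] [ 0.2932 -0.4127  0.0652] 
[6.24367786e-01 1.51349076e-04 2.40656891e-01] [ 7.07103810e-01  7.07109053e-01 -5.74226630e-04 -8.11820702e-04] 0.08682536638184027 [0.07414861 0.74773742 0.10139925]
```

```bash
python3 -m handwheel '{"hand":[0.17,0.17,0.17,0.17,0.17,0.17,0.17,0.17,0.17,0.17,0.17,0.17],"translation":[[-14,-18,0],[-28,-35,0],[-42,-53,0],[-56,-71,0],[-70,-88,0],[-85,-106,0],[-99,-124,0],[-113,-141,0],[-127,-159,0],[-141,-177,0],[-155,-194,0],[-169,-212,0]],"turn":[[0,0,-0.12],[0,0,-0.24],[0,0,-0.36],[0,0,-0.48],[0,0,-0.6],[0,0,-0.72],[0,0,-0.84],[0,0,-0.96],[0,0,-1.08],[0,0,-1.2],[0,0,-1.32],[0,0,-1.44]]}' 10
python3 -m handwheel '{"hand":[0.17,0.17,0.17,0.17,0.17,0.17],"translation":[[0,0,0],[0,0,0],[0,0,0],[0,0,0],[0,0,0],[0,0,0]],"turn":[[0,0,-0.12],[0,0,-0.24],[0,0,-0.36],[0,0,-0.4755],[0,0,-0.4755],[0,0,-0.4755]]}'
python3 - <<'E'
from h import *
o=robot.get_obs(); print(o["position"],o["tool_rot"],o["grip_width"],o["q"],o["ft_force"])
i=camera_info("wrist"); p,d=camera("wrist"); cv2.imwrite("pics/w1.png",p[:,:,::-1]); np.savez("w1.npz",p=p,d=d,T=i["world_from_camera"])
print(i)
E
```

```text
time: 1.1
position: [0.4549, -0.2124, 0.2412]
tool_rot: [0.998, 0.062, -0.0, -0.0]
ft_force: [-0.3, -0.5, -0.5]
grip_width: 0.0178
grip_force: 0.0
time: 1.6
position: [0.4558, -0.2118, 0.2413]
tool_rot: [0.985, -0.17, -0.0, -0.0]
ft_force: [-0.1, 0.6, -0.0]
grip_width: 0.0151
grip_force: 0.0
[ 0.4557737  -0.21184312  0.24131247] [ 9.85432226e-01 -1.70068261e-01 -2.92085971e-04 -1.71484001e-04] 0.015108478339422115 [-6.57797062e-01  3.64220527e-01  1.73440227e+00  3.44634588e-05
  1.04364661e+00  1.25477981e+00] [-0.0788915   0.64560736 -0.03667824]
{'vertical_fov': 68.26657504207358, 'cx': 314.44047624790727, 'cy': 241.47038603367943, 'world_from_camera': array([[-3.35322904e-01, -8.98308405e-01, -2.83902376e-01,
         5.33967871e-01],
       [-9.42103173e-01,  3.19863132e-01,  1.00643865e-01,
        -2.39394337e-01],
       [ 4.00673498e-04,  3.01213522e-01, -9.53556634e-01,
         3.85186611e-01],
       [ 0.00000000e+00,  0.00000000e+00,  0.00000000e+00,
         1.00000000e+00]])}
```

View pics/w1.png

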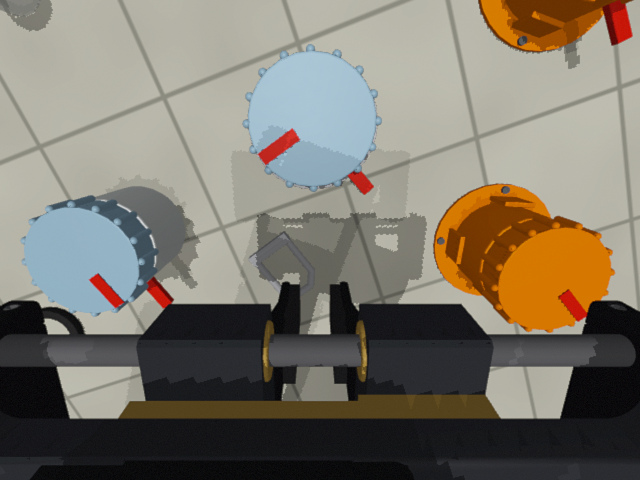

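The wrist view shows the lid at (312,119) with ribs clearly visible, the mark at (279,147) and the tab at (361,183). I'll get the centre and rib phase from it.

```bash
cat > lid.py <<'E'
from h import *
def lid(p,d,T,zt=.1138,tag="",c0=(.538,-.242)):
    i=dict(camera_info("wrist")); i["world_from_camera"]=T
    h=cv2.cvtColor(p,cv2.COLOR_RGB2HSV); H,S,V=[h[...,k].astype(int) for k in range(3)]
    X=cloud("wrist",d,i); red,_=masks(p)
    near=np.hypot(X[...,0]-c0[0],X[...,1]-c0[1])<.062
    top=near&(np.abs(X[...,2]-zt)<.006)&(d>0)
    zm=np.median(X[top][:,2])
    P=plane("wrist",top,zt,i)
    c=np.array(cv2.minEnclosingCircle(P[:,:2].astype(np.float32))[0])
    for _ in range(3):
        v=P[:,:2]-c; a=np.arctan2(v[:,1],v[:,0]); r=np.hypot(*v.T)
        b=((a+np.pi)/(2*np.pi)*180).astype(int)%180
        R=np.array([r[b==k].max() if (b==k).any() else np.nan for k in range(180)])
        A=(np.arange(180)+.5)*2*np.pi/180-np.pi; ok=~np.isnan(R)
        s=np.linalg.lstsq(np.c_[np.ones(ok.sum()),np.cos(A[ok]),np.sin(A[ok])],R[ok],rcond=None)[0]; c=c+s[1:]
    ph=np.angle((R[ok]-R[ok].mean())@np.exp(16j*A[ok]))/16
    m=plane("wrist",red&top,zt,i)[:,:2]-c; mk=m.mean(0)
    tr=red&(np.abs(X[...,2]-.064)<.004)&(np.hypot(X[...,0]-c[0],X[...,1]-c[1])<.09)
    t=X[tr][:,:2]-c; tb=t.mean(0) if len(t) else np.full(2,np.nan)
    g=lambda v:np.degrees(np.arctan2(v[1],v[0]))
    print(tag,"ztop",zm.round(4),"centre",c.round(4),"R",s[0].round(4),"rib phase",np.degrees(ph).round(2),"mod22.5; mark",g(mk).round(1),len(m),"tab",g(tb).round(1),len(t),"lid mod360",((g(mk)-g(tb))%360).round(1))
    return c
E
python3 - <<'E'
from lid import *
z=np.load("w1.npz"); lid(z["p"],z["d"],z["T"])
E
```

```text
ztop 0.1146 centre [ 0.5397 -0.2394] R 0.0477 rib phase 4.2 mod22.5; mark 105.3 561 tab -158.5 304 lid mod360 263.7
```

```bash
python3 -m handwheel '{"hand":[0.17,0.17,0.17,0.17,0.17,0.17,0.17],"translation":[[1,0,-25],[2,-1,-55],[3,-1,-85],[3,-1,-115],[3,-1,-131],[3,-1,-131],[3,-1,-131]],"turn":[[0,0,0.025],[0,0,0.025],[0,0,0.025],[0,0,0.025],[0,0,0.025],[0,0,0.025],[0,0,0.025]]}'
python3 -m handwheel '{"hand":[0.17,0.17,0.17,0.17,0.17,0.17,0.17,0.17],"translation":[[5,-2,0],[10,-3,0],[14,-5,0],[18,-6,0],[21,-7,0],[23,-7.5,0],[24,-7.9,0],[24,-7.9,0]],"turn":[[0,0,0],[0,0,0],[0,0,0],[0,0,0],[0,0,0],[0,0,0],[0,0,0],[0,0,0]]}'
python3 - <<'E'
from h import *
o=robot.get_obs(); print(o["position"],o["ft_force"])
v=o["position"][:2]-np.array([.5397,-.2394]); print(np.hypot(*v),np.degrees(np.arctan2(v[1],v[0])))
p,d=camera("wrist"); cv2.imwrite("pics/w2.png",p[:,:,::-1])
E
```

```text
time: 2.23
position: [0.4587, -0.2126, 0.1099]
tool_rot: [0.987, -0.158, -0.001, -0.001]
ft_force: [0.6, -0.7, 0.2]
grip_width: 0.0146
grip_force: 0.0
time: 2.9
position: [0.4832, -0.2209, 0.1106]
tool_rot: [0.987, -0.159, 0.0, 0.0]
ft_force: [-0.2, 0.1, -0.5]
grip_width: 0.015
grip_force: 0.0
[ 0.48319818 -0.22092891  0.11061024] [-0.22804232  0.12005119 -0.47982031]
0.05944439950139382 161.89683951807552
```

View pics/w2.png

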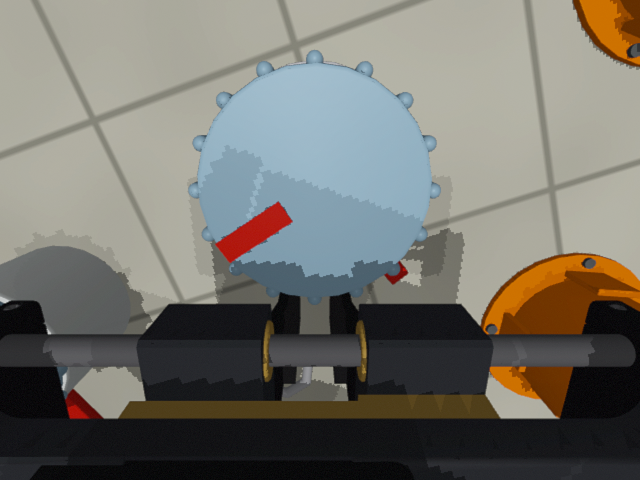

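The rib at (315,298) is centred between the fingertips. I'll go in a little and close.

```bash
python3 -m handwheel '{"hand":[0.17,0.17,0.17,0.17],"translation":[[1,-0.3,0],[2,-0.6,0],[2.5,-0.8,0],[2.5,-0.8,0]],"turn":[[0,0,0],[0,0,0],[0,0,0],[0,0,0]]}'
python3 -m handwheel '{"hand":[0.1,0.05,0.05,0.05,0.05,0.05],"translation":[[0,0,0],[0,0,0],[0,0,0],[0,0,0],[0,0,0],[0,0,0]],"turn":[[0,0,0],[0,0,0],[0,0,0],[0,0,0],[0,0,0],[0,0,0]]}' 6
```

```text
time: 3.28
position: [0.4851, -0.2215, 0.1104]
tool_rot: [0.987, -0.159, -0.0, -0.0]
ft_force: [-1.0, 0.5, -0.2]
grip_width: 0.0146
grip_force: 0.3
time: 3.78
position: [0.4853, -0.2215, 0.1105]
tool_rot: [0.987, -0.159, -0.0, -0.0]
ft_force: [-0.6, 1.2, 0.3]
grip_width: 0.0057
grip_force: 6.1
```

```bash
cat > arc.py <<'E'
import sys,numpy as np
a0=np.radians(float(sys.argv[1]));s=float(sys.argv[2]);n=int(sys.argv[3]);R=57.3
for c in range(n):
    print(np.degrees(a0).round(1),[[*(R*np.round([np.cos(a0+s*k)-np.cos(a0),np.sin(a0+s*k)-np.sin(a0)],6)).round(1).tolist(),round(.4*s*k,1)] for k in range(1,13)]); a0+=12*s
E
python3 arc.py 161.8 0.1 3
```

```text
161.8 [[-1.5, -5.5, 0.0], [-2.5, -11.2, 0.1], [-2.9, -16.9, 0.1], [-2.7, -22.6, 0.2], [-1.9, -28.3, 0.2], [-0.6, -33.9, 0.2], [1.3, -39.3, 0.3], [3.7, -44.5, 0.3], [6.6, -49.4, 0.4], [10.0, -54.0, 0.4], [13.8, -58.3, 0.4], [18.0, -62.1, 0.5]]
230.6 [[4.6, -3.4, 0.0], [9.5, -6.4, 0.1], [14.7, -8.8, 0.1], [20.1, -10.7, 0.2], [25.7, -12.0, 0.2], [31.3, -12.8, 0.2], [37.1, -13.0, 0.3], [42.8, -12.7, 0.3], [48.4, -11.8, 0.4], [54.0, -10.3, 0.4], [59.3, -8.3, 0.4], [64.5, -5.7, 0.5]]
299.3 [[4.8, 3.0, 0.0], [9.4, 6.6, 0.1], [13.5, 10.5, 0.1], [17.2, 14.9, 0.2], [20.5, 19.6, 0.2], [23.3, 24.6, 0.2], [25.6, 29.8, 0.3], [27.3, 35.3, 0.3], [28.5, 40.9, 0.4], [29.1, 46.6, 0.4], [29.2, 52.3, 0.4], [28.7, 58.0, 0.5]]
```

```bash
python3 -m handwheel '{"hand":[0.05,0.05,0.05,0.05,0.05,0.05,0.05,0.05,0.05,0.05,0.05,0.05],"translation":[[-1.5,-5.5,0.0],[-2.5,-11.2,0.1],[-2.9,-16.9,0.1],[-2.7,-22.6,0.2],[-1.9,-28.3,0.2],[-0.6,-33.9,0.2],[1.3,-39.3,0.3],[3.7,-44.5,0.3],[6.6,-49.4,0.4],[10.0,-54.0,0.4],[13.8,-58.3,0.4],[18.0,-62.1,0.5]],"turn":[[0,0,0.1],[0,0,0.2],[0,0,0.3],[0,0,0.4],[0,0,0.5],[0,0,0.6],[0,0,0.7],[0,0,0.8],[0,0,0.9],[0,0,1.0],[0,0,1.1],[0,0,1.2]]}'
python3 - <<'E'
from lid import *
T=camera_info("wrist")["world_from_camera"]; p,d=camera("wrist"); cv2.imwrite("pics/w3.png",p[:,:,::-1]); lid(p,d,T,.1143)
E
```

```text
time: 4.78
position: [0.5031, -0.2839, 0.111]
tool_rot: [0.904, 0.428, -0.0, -0.0]
ft_force: [-1.4, 0.3, -0.8]
grip_width: 0.006
grip_force: 6.6
 ztop 0.1151 centre [ 0.5392 -0.24  ] R 0.0482 rib phase 5.17 mod22.5; mark 173.0 1794 tab -158.6 203 lid mod360 331.6
```

View pics/w3.png

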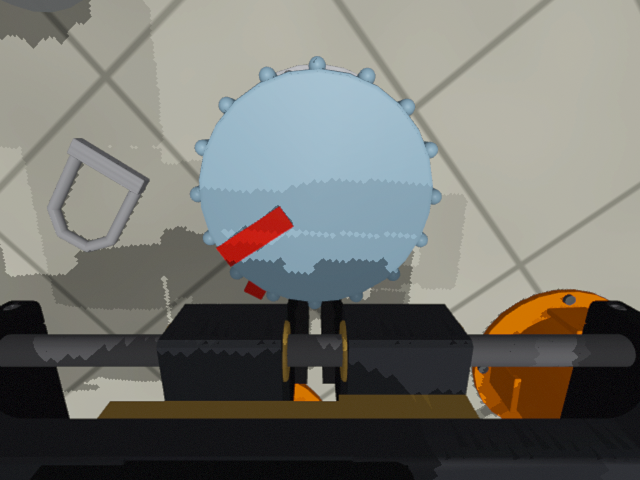

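The lid followed the fingers: mark at (255,235), rib still held, 331.6° now against 263.7° before. I'll continue.

```bash
python3 -m handwheel '{"hand":[0.05,0.05,0.05,0.05,0.05,0.05,0.05,0.05,0.05,0.05,0.05,0.05],"translation":[[4.6,-3.4,0.0],[9.5,-6.4,0.1],[14.7,-8.8,0.1],[20.1,-10.7,0.2],[25.7,-12.0,0.2],[31.3,-12.8,0.2],[37.1,-13.0,0.3],[42.8,-12.7,0.3],[48.4,-11.8,0.4],[54.0,-10.3,0.4],[59.3,-8.3,0.4],[64.5,-5.7,0.5]],"turn":[[0,0,0.1],[0,0,0.2],[0,0,0.3],[0,0,0.4],[0,0,0.5],[0,0,0.6],[0,0,0.7],[0,0,0.8],[0,0,0.9],[0,0,1.0],[0,0,1.1],[0,0,1.2]]}'
python3 -m handwheel '{"hand":[0.05,0.05,0.05,0.05,0.05,0.05,0.05,0.05,0.05,0.05,0.05,0.05],"translation":[[4.8,3.0,0.0],[9.4,6.6,0.1],[13.5,10.5,0.1],[17.2,14.9,0.2],[20.5,19.6,0.2],[23.3,24.6,0.2],[25.6,29.8,0.3],[27.3,35.3,0.3],[28.5,40.9,0.4],[29.1,46.6,0.4],[29.2,52.3,0.4],[28.7,58.0,0.5]],"turn":[[0,0,0.1],[0,0,0.2],[0,0,0.3],[0,0,0.4],[0,0,0.5],[0,0,0.6],[0,0,0.7],[0,0,0.8],[0,0,0.9],[0,0,1.0],[0,0,1.1],[0,0,1.2]]}'
python3 - <<'E'
from lid import *
o=robot.get_obs(); print(o["q"],o["position"],o["tool_rot"])
T=camera_info("wrist")["world_from_camera"]; p,d=camera("wrist"); lid(p,d,T,.1153)
E
python3 arc.py 8.1 0.1 1
```

```text
time: 5.83
position: [0.5679, -0.2898, 0.1115]
tool_rot: [0.505, 0.863, -0.0, 0.0]
ft_force: [-1.7, -0.7, 1.3]
grip_width: 0.0058
grip_force: 6.2
time: 6.83
position: [0.597, -0.2319, 0.112]
tool_rot: [-0.071, 0.997, -0.001, 0.0]
ft_force: [-1.0, -1.3, -2.2]
grip_width: 0.0058
grip_force: 6.3
[-5.44334620e-01  7.05857582e-01  1.49609202e+00 -9.19355440e-04
  9.38088991e-01 -2.25615769e+00] [ 0.59698879 -0.23187482  0.11198786] [-7.07257826e-02  9.97495425e-01 -7.51197408e-04  4.20771038e-04]
 ztop 0.116 centre [ 0.5405 -0.2392] R 0.0482 rib phase 7.33 mod22.5; mark -49.5 1797 tab -158.3 1280 lid mod360 108.8
8.1 [[-1.1, 5.6, 0.0], [-2.7, 11.1, 0.1], [-4.9, 16.4, 0.1], [-7.6, 21.5, 0.2], [-10.8, 26.2, 0.2], [-14.5, 30.6, 0.2], [-18.5, 34.6, 0.3], [-23.0, 38.2, 0.3], [-27.8, 41.4, 0.4], [-32.9, 44.0, 0.4], [-38.2, 46.1, 0.4], [-43.7, 47.7, 0.5]]
```

The second half-turn is done: the lid is at 468.8° (mark passed the tab once), 251.2° to go. I'll let go, wind the wrist back 248° and take the rib at 119.8°.

```bash
python3 -m handwheel '{"hand":[0.17,0.17,0.17,0.17,0.17,0.17,0.17,0.17,0.17,0.17],"translation":[[0,0,0],[0,0,0],[0,0,0],[3,0.4,0],[10,1.4,0],[19,2.6,0],[27.4,3.8,0],[27.4,3.8,20],[27.4,3.8,45],[27.4,3.8,60]],"turn":[[0,0,0],[0,0,0],[0,0,0],[0,0,0],[0,0,0],[0,0,0],[0,0,0],[0,0,0],[0,0,0],[0,0,0]]}'
python3 -m handwheel '{"hand":[0.17,0.17,0.17,0.17,0.17,0.17,0.17,0.17,0.17,0.17,0.17,0.17],"translation":[[-4,2,10],[-8,4,20],[-12,6,20],[-16,8,20],[-20,10,20],[-24,12,20],[-28,14,20],[-32,16,20],[-36,17,20],[-39,19,20],[-41,20,20],[-42,21,20]],"turn":[[0,0,-0.12],[0,0,-0.24],[0,0,-0.36],[0,0,-0.48],[0,0,-0.6],[0,0,-0.72],[0,0,-0.84],[0,0,-0.96],[0,0,-1.08],[0,0,-1.2],[0,0,-1.32],[0,0,-1.44]]}'
python3 -m handwheel '{"hand":[0.17,0.17,0.17,0.17,0.17,0.17,0.17,0.17,0.17,0.17,0.17,0.17],"translation":[[-4,2,0],[-8,4,0],[-12,6,0],[-16,8,0],[-20,10,0],[-24,12,0],[-28,14,0],[-32,16,0],[-36,17,0],[-39,19,0],[-41,20,0],[-42,21,0]],"turn":[[0,0,-0.12],[0,0,-0.24],[0,0,-0.36],[0,0,-0.48],[0,0,-0.6],[0,0,-0.72],[0,0,-0.84],[0,0,-0.96],[0,0,-1.08],[0,0,-1.2],[0,0,-1.32],[0,0,-1.44]]}'
python3 -m handwheel '{"hand":[0.17,0.17,0.17,0.17,0.17,0.17,0.17,0.17,0.17,0.17,0.17,0.17],"translation":[[-4,2,0],[-8,4,0],[-12,6,0],[-16,8,0],[-20,10,0],[-24,12,0],[-28,14,0],[-32,16,0],[-36,17,0],[-39,19,0],[-41,20,0],[-43,20,0]],"turn":[[0,0,-0.12],[0,0,-0.24],[0,0,-0.36],[0,0,-0.48],[0,0,-0.6],[0,0,-0.72],[0,0,-0.84],[0,0,-0.96],[0,0,-1.08],[0,0,-1.2],[0,0,-1.32],[0,0,-1.45]]}'
python3 -m handwheel '{"hand":[0.17,0.17,0.17],"translation":[[0,0,0],[0,0,0],[0,0,0]],"turn":[[0,0,0],[0,0,0],[0,0,0]]}'
python3 - <<'E'
from lid import *
o=robot.get_obs(); print(o["q"],o["position"],o["tool_rot"])
R=__import__("scipy.spatial.transform",fromlist=["Rotation"]).Rotation.from_quat(o["tool_rot"]).as_matrix(); print("phi tool",np.degrees(np.arctan2(R[1,1],R[0,1]))-90)
T=camera_info("wrist")["world_from_camera"]; p,d=camera("wrist"); c=lid(p,d,T,.1153)
v=o["position"][:2]-c; print(np.hypot(*v),np.degrees(np.arctan2(v[1],v[0])))
E
```

```text
time: 7.72
position: [0.626, -0.2279, 0.1739]
tool_rot: [-0.069, 0.998, -0.001, 0.001]
ft_force: [1.0, 0.0, -0.3]
grip_width: 0.0151
grip_force: 0.0
time: 8.72
position: [0.5828, -0.2065, 0.1922]
tool_rot: [0.608, 0.794, 0.0, 0.0]
ft_force: [-0.1, -0.4, 0.3]
grip_width: 0.0147
grip_force: 0.0
time: 9.72
position: [0.5409, -0.1856, 0.1922]
tool_rot: [0.981, 0.196, 0.0, 0.0]
ft_force: [-0.3, -0.0, -0.1]
grip_width: 0.0144
grip_force: 0.0
time: 10.72
position: [0.498, -0.1656, 0.1923]
tool_rot: [0.865, -0.501, 0.001, -0.0]
ft_force: [-0.1, -1.0, 0.8]
grip_width: 0.0147
grip_force: 0.0
time: 10.97
position: [0.4978, -0.1658, 0.1922]
tool_rot: [0.867, -0.498, 0.0, -0.0]
ft_force: [1.1, -0.9, -0.1]
grip_width: 0.0147
grip_force: 0.0
[-5.34730856e-01  4.61830439e-01  1.73497729e+00  3.63758580e-05
  9.43965028e-01  2.07800369e+00] [ 0.49779522 -0.16582027  0.19217118] [ 8.67331862e-01 -4.97730120e-01  4.10112650e-04 -9.09177110e-06]
phi tool -239.69987552607515
 ztop 0.116 centre [ 0.5397 -0.2394] R 0.0477 rib phase 8.79 mod22.5; mark -47.5 1037 tab -158.2 435 lid mod360 110.7
0.08466614859066016 119.67137412666824
```

```bash
python3 -m handwheel '{"hand":[0.17,0.17,0.17,0.17,0.17,0.17],"translation":[[-2,-1,-25],[-2,-1,-50],[-2,-1,-70],[-2,-1,-80],[-2,-1,-80],[-2,-1,-80]],"turn":[[0,0,0.02],[0,0,0.02],[0,0,0.02],[0,0,0.02],[0,0,0.02],[0,0,0.02]]}'
python3 -m handwheel '{"hand":[0.17,0.17,0.17,0.17,0.17,0.17,0.17,0.17],"translation":[[3,-5,0],[6,-10,0],[9,-14.9,0],[11.5,-19,0],[13,-21.5,0],[14,-23.1,0],[14.2,-23.5,0],[14.2,-23.5,0]],"turn":[[0,0,0],[0,0,0],[0,0,0],[0,0,0],[0,0,0],[0,0,0],[0,0,0],[0,0,0]]}'
python3 -m handwheel '{"hand":[0.1,0.05,0.05,0.05,0.05,0.05],"translation":[[0,0,0],[0,0,0],[0,0,0],[0,0,0],[0,0,0],[0,0,0]],"turn":[[0,0,0],[0,0,0],[0,0,0],[0,0,0],[0,0,0],[0,0,0]]}' 6
python3 - <<'E'
from lid import *
T=camera_info("wrist")["world_from_camera"]; p,d=camera("wrist"); lid(p,d,T,.1153)
v=robot.get_obs()["position"][:2]-np.array([.5397,-.2394]); print(np.hypot(*v),np.degrees(np.arctan2(v[1],v[0])))
E
python3 arc.py 121.2 0.1 3
```

```text
time: 11.52
position: [0.4953, -0.1667, 0.1119]
tool_rot: [0.872, -0.49, -0.0, -0.0]
ft_force: [-0.2, -0.1, 0.3]
grip_width: 0.015
grip_force: 0.0
time: 12.18
position: [0.5093, -0.1902, 0.1121]
tool_rot: [0.872, -0.49, -0.0, -0.0]
ft_force: [-0.8, 0.5, -0.5]
grip_width: 0.0148
grip_force: 0.1
time: 12.68
position: [0.5093, -0.1899, 0.112]
tool_rot: [0.872, -0.49, -0.0, -0.0]
ft_force: [1.0, 1.2, -0.1]
grip_width: 0.0054
grip_force: 5.9
 ztop 0.116 centre [ 0.5394 -0.2387] R 0.0482 rib phase 9.1 mod22.5; mark -47.4 2382 tab -157.8 413 lid mod360 110.4
0.058043458663279875 121.51272741235866
121.2 [[-4.7, -3.2, 0.0], [-9.1, -6.9, 0.1], [-13.2, -11.0, 0.1], [-16.7, -15.4, 0.2], [-19.9, -20.2, 0.2], [-22.5, -25.3, 0.2], [-24.6, -30.6, 0.3], [-26.2, -36.2, 0.3], [-27.2, -41.8, 0.4], [-27.6, -47.5, 0.4], [-27.5, -53.2, 0.4], [-26.8, -58.9, 0.5]]
190.0 [[1.3, -5.6, 0.0], [3.1, -11.0, 0.1], [5.4, -16.2, 0.1], [8.3, -21.2, 0.2], [11.7, -25.8, 0.2], [15.5, -30.1, 0.2], [19.7, -34.0, 0.3], [24.2, -37.5, 0.3], [29.1, -40.5, 0.4], [34.3, -42.9, 0.4], [39.7, -44.9, 0.4], [45.2, -46.3, 0.5]]
258.7 [[5.7, -0.8, 0.0], [11.4, -1.1, 0.1], [17.1, -0.8, 0.1], [22.8, 0.1, 0.2], [28.3, 1.5, 0.2], [33.7, 3.5, 0.2], [38.8, 6.0, 0.3], [43.7, 9.0, 0.3], [48.3, 12.5, 0.4], [52.4, 16.4, 0.4], [56.2, 20.7, 0.4], [59.5, 25.4, 0.5]]
```

```bash
python3 -m handwheel '{"hand":[0.05,0.05,0.05,0.05,0.05,0.05,0.05,0.05,0.05,0.05,0.05,0.05],"translation":[[-4.4,-3.7,0.0],[-8.8,-7.4,0.1],[-12.9,-11.5,0.1],[-16.4,-15.9,0.2],[-19.6,-20.7,0.2],[-22.2,-25.8,0.2],[-24.3,-31.1,0.3],[-25.9,-36.7,0.3],[-26.9,-42.3,0.4],[-27.3,-48.0,0.4],[-27.2,-53.7,0.4],[-26.5,-59.4,0.5]],"turn":[[0,0,0.1],[0,0,0.2],[0,0,0.3],[0,0,0.4],[0,0,0.5],[0,0,0.6],[0,0,0.7],[0,0,0.8],[0,0,0.9],[0,0,1.0],[0,0,1.1],[0,0,1.2]]}'
python3 -m handwheel '{"hand":[0.05,0.05,0.05,0.05,0.05,0.05,0.05,0.05,0.05,0.05,0.05,0.05],"translation":[[1.3,-5.6,0.0],[3.1,-11.0,0.1],[5.4,-16.2,0.1],[8.3,-21.2,0.2],[11.7,-25.8,0.2],[15.5,-30.1,0.2],[19.7,-34.0,0.3],[24.2,-37.5,0.3],[29.1,-40.5,0.4],[34.3,-42.9,0.4],[39.7,-44.9,0.4],[45.2,-46.3,0.5]],"turn":[[0,0,0.1],[0,0,0.2],[0,0,0.3],[0,0,0.4],[0,0,0.5],[0,0,0.6],[0,0,0.7],[0,0,0.8],[0,0,0.9],[0,0,1.0],[0,0,1.1],[0,0,1.2]]}'
python3 -m handwheel '{"hand":[0.05,0.05,0.05,0.05,0.05,0.05,0.05,0.05,0.05,0.05,0.05,0.05],"translation":[[5.7,-0.8,0.0],[11.4,-1.1,0.1],[17.1,-0.8,0.1],[22.8,0.1,0.2],[28.3,1.5,0.2],[33.7,3.5,0.2],[38.8,6.0,0.3],[43.7,9.0,0.3],[48.3,12.5,0.4],[52.4,16.4,0.4],[56.2,20.7,0.4],[59.5,25.4,0.5]],"turn":[[0,0,0.1],[0,0,0.2],[0,0,0.3],[0,0,0.4],[0,0,0.5],[0,0,0.6],[0,0,0.7],[0,0,0.8],[0,0,0.9],[0,0,1.0],[0,0,1.1],[0,0,1.2]]}'
python3 - <<'E'
from lid import *
T=camera_info("wrist")["world_from_camera"]; p,d=camera("wrist"); lid(p,d,T,.1165)
print(robot.get_obs()["q"])
E
python3 arc.py 327.4 0.1 1
```

```text
time: 13.73
position: [0.4823, -0.2493, 0.1125]
tool_rot: [0.996, 0.09, -0.0, -0.001]
ft_force: [1.5, 1.9, 0.1]
grip_width: 0.0052
grip_force: 5.6
time: 14.73
position: [0.5272, -0.2964, 0.113]
tool_rot: [0.771, 0.637, -0.001, -0.001]
ft_force: [-1.2, -0.9, -0.6]
grip_width: 0.005
grip_force: 5.9
time: 15.73
position: [0.5882, -0.272, 0.1136]
tool_rot: [0.277, 0.961, -0.001, 0.001]
ft_force: [1.2, -3.5, -1.5]
grip_width: 0.0052
grip_force: 6.1
 ztop 0.1175 centre [ 0.5404 -0.2397] R 0.0483 rib phase 10.62 mod22.5; mark 156.7 2407 tab -158.6 899 lid mod360 315.3
[-6.03011673e-01  7.11571968e-01  1.47534775e+00 -1.06393966e-03
  9.51505007e-01 -1.61578870e+00]
327.4 [[2.8, 5.0, 0.0], [5.2, 10.2, 0.1], [7.0, 15.6, 0.1], [8.2, 21.2, 0.2], [8.9, 26.9, 0.2], [9.0, 32.6, 0.2], [8.5, 38.4, 0.3], [7.5, 44.0, 0.3], [5.9, 49.5, 0.4], [3.8, 54.8, 0.4], [1.1, 59.9, 0.4], [-2.0, 64.7, 0.5]]
```

Another 44.7° to go: 8 more rows of 0.1 rad, then release and retreat.

```bash
python3 -m handwheel '{"hand":[0.05,0.05,0.05,0.05,0.05,0.05,0.05,0.05,0.05,0.05,0.05],"translation":[[2.8,5.0,0.0],[5.2,10.2,0.1],[7.0,15.6,0.1],[8.2,21.2,0.2],[8.9,26.9,0.2],[9.0,32.6,0.2],[8.5,38.4,0.3],[7.5,44.0,0.3],[7.5,44.0,0.3],[7.5,44.0,0.3],[7.5,44.0,0.3]],"turn":[[0,0,0.1],[0,0,0.2],[0,0,0.3],[0,0,0.4],[0,0,0.5],[0,0,0.6],[0,0,0.7],[0,0,0.8],[0,0,0.8],[0,0,0.8],[0,0,0.8]]}'
python3 -m handwheel '{"hand":[0.17,0.17,0.17,0.17,0.17,0.17,0.17,0.17,0.17,0.17,0.17,0.17],"translation":[[0,0,0],[0,0,0],[0,0,0],[3,0.7,0],[10,2.3,0],[19,4.5,0],[27.4,6.4,0],[27.4,6.4,20],[27.4,6.4,45],[27.4,6.4,75],[27.4,6.4,90],[27.4,6.4,90]],"turn":[[0,0,0],[0,0,0],[0,0,0],[0,0,0],[0,0,0],[0,0,0],[0,0,0],[0,0,0],[0,0,0],[0,0,0],[0,0,0],[0,0,0]]}'
python3 - <<'E'
from lid import *
T=camera_info("wrist")["world_from_camera"]; p,d=camera("wrist"); lid(p,d,T,.117)
cv2.imwrite("pics/w4.png",p[:,:,::-1])
E
```

```text
time: 16.7
position: [0.5963, -0.2262, 0.114]
tool_rot: [-0.114, 0.993, 0.0, 0.002]
ft_force: [4.7, 1.9, -1.7]
grip_width: 0.0054
grip_force: 6.5
time: 17.7
position: [0.6254, -0.221, 0.2085]
tool_rot: [-0.117, 0.993, -0.003, 0.004]
ft_force: [1.0, -0.2, 0.5]
grip_width: 0.015
grip_force: 0.0
 ztop 0.1178 centre [ 0.5397 -0.2393] R 0.0477 rib phase -9.99 mod22.5; mark -156.1 925 tab -158.1 505 lid mod360 1.9
```

View pics/w4.png

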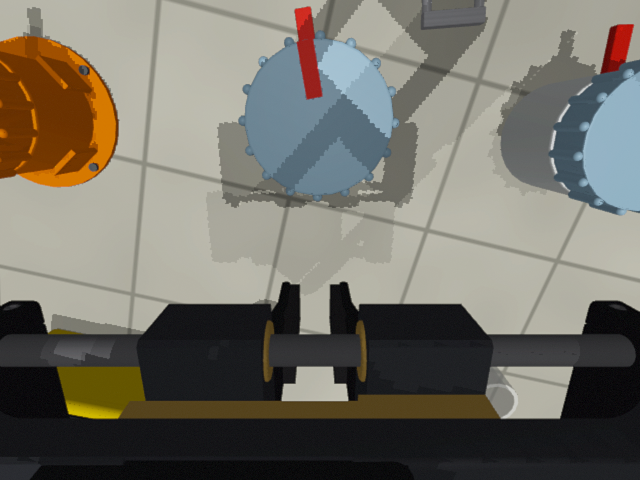

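The mark (312,75) is in line with the tab (303,20), 1.9° off. The lid's lift fits two full turns, and the fingers are clear of it.

```bash
python3 -c "
from rig import hand_in; print(hand_in())"
```

```text
the job is handed in; nothing more can be done
None
```

The job is handed in: I rolled the lid loose to its second alignment with the tab, about 2° past it on the wrist camera, and the fingers are clear. `hand_in()` returned no verdict, and I didn't re-measure the bystanders, though the moves stayed clear of them.

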